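Stow an electrode tip in the latched tip case

TASK

Put the spare electrode tip that stands on the bench away in the tip case: press the case's thumb latch until the sprung lid pops open, stand the tip stem-down, fully home, in the empty socket, and then swing the lid down and press it until the latch snaps and holds it shut. Press latch and lid only as hard as a thumb would (always under 22 N), and leave the tip already in the case and the other things on the bench where they are.

Things in the scene. Friction and masses are not known exactly. Their poses are not given: they have to be found in the camera images.
- tip_case: grey steel case fixed to the bench, 100 (x) x 140 (y) x 64 mm tall when shut: a black base block 30 mm tall with two bored sockets under a hollow, 34 mm deep grey hood lid. Origin: centre of its underside, on the bench; z up; -x is its front, with the latch; the lid's hinge runs along y on the top rear edge. Differs in place and yaw between starts
- socket (a point): mouth of the empty socket (18 mm bore, 14 mm deep, slight chamfer), level with the top of the base, 30 mm over the bench, at (-15, -35, 30) mm in the case's frame; axes as the case. Hidden under the lid until it is open. The other socket, 70 mm to its +y, holds a tip
- hinge_line (a point): middle of the lid's hinge axis, at (50, 0, 30.5) mm in the case's frame; axes as the case (the hinge runs along y)
- lid_top_front (a point): point carried by the lid, on the middle of its outer top face: 85 mm from the hinge axis along the lid, 34 mm out from the lid's base plane (which holds the hinge axis). Its z is the lid's outward normal (up when shut, to the case's back when open); its -x points to the lid's front edge, 15 mm farther. At lid angle 0 it is at (-35, 0, 64.5) mm in the case's frame
- latch_pad (a point): where to press: upper face of the latch's flat steel pad (34 mm in y), which juts out level at the middle of the case's front; at rest at (-78, 0, 23.5) mm in the case's frame. Clear pad: 7 mm before to 15 mm behind this point in x. Pressed straight down: 1.3 N at first, 2 to 3 N where the hook lets go after 2.5 mm, then a rigid stop at 4.2 mm; springs back
- case_lid (a joint): lid angle, rad: 1.5 open (its stop, nearly upright), 0 level; the hook catches only a little below 0. A spring always pushes it open (3 N at the front edge when nearly shut, half when open); unlatched it opens fully by itself in about a second. In the last 8 mm the keeper wedges the hook aside (10 to 15 N in all), the force drops at the snap, then stiff rubber bumpers stop it
- case_latch (a joint): latch angle, rad: 0 at rest (sprung back), 0.2 pressed to its stop; the hook lets the lid go at about 0.12
- tip_mid (a point): centre, half-way up, of the copper electrode tip to stow: it stands on the bench, 11 mm stem down, 16 mm wide head with coned nose up, 38 mm tall (centre 19 mm above its foot), about 35 g; its yaw means nothing. The only loose tip standing on the bench (another lies on its side by the green tin). Home in the socket, its centre is 5 mm above the mouth
- stowed_mid (a point): centre of the like tip that already stands in the case's other socket, under the lid: leave it there
- gauge: bystander: grey steel gauge block 22 x 52 x 14 mm lying on the bench, origin under its centre
- white_ring: bystander: white nylon ring, 34 mm wide, 8 mm tall, lying flat on the bench, origin under its centre
- tape: bystander: roll of black tape, 53 mm wide, 19 mm tall, standing to the right of the case, origin under its centre
- weld_head_a: bench spot welder, fixed: a column 0.38 m tall and 80 mm wide (y) on a green mat in the middle of the bench, between the tip and the case; origin under its middle. Its electrode arms reach 75 mm from the origin toward the robot, at 30 to 140 mm height. Carry things round its front, not through it
- dropper: bystander: small amber dropper bottle, 33 mm wide, 102 mm tall, behind the tape, origin under its centre

How it is judged:
By the outcome, as a careful person would: the job done as asked, in the order asked, and still so for the second after the job is handed in, with the robot touching nothing.
It also fails if it takes over 67 s, if anything falls off the work surface, if the arm or the gripper's body presses on something with over 40 N, if the wrist force passes 120 N, or if a joint passes its speed limit or range.

ROBOT

A 6-joint arm with a two-finger parallel gripper is mounted at the origin on a cart in front of the work surface, level with it; the furniture and walls round the work are solid. World frame = base frame: x ahead of the robot, y to its left, z up, the work surface at z = 0. Lengths are in mm, angles in rad, forces in N, time in s.
With the tool pointing down it reaches from about 325 to 900 mm from the base axis. Payload 3.5 kg.
Tool frame: the origin (TCP) lies between the finger pads; the fingertips stand 14 mm ahead of it and the grasp point (between the pads) lies 5 mm behind it (manip.tip_reach is the distance from the TCP to the fingertips, in mm); x points along the fingers, y is the direction in which the jaws open and shut, and the axes are right-handed (so a half turn about x gives the same grasp; the last joint's range is limited). The gripper opens to 85 mm and grips with 20 to 120 N. Pads are 22 mm wide; open, the fingers measure 114 mm over their backs; the gripper's body (76 mm by 85 mm) begins 54 mm behind the grasp point. The pads swing forward as they close: fully open they stand 13 mm farther back than shut.
Start: joints at [1.059, 0.276, -0.026, 1.268, 0, 1.467], TCP at [248.449, 573.494, 245.313] pointing down, gripper open.
Joint ranges: [-3.12, 3.12], [-0.85, 1.88], [-1.08, 1.24], [-1.95, 2.15], [-1.57, 1.53], [-3.14, 3.14]. Speed limits (rad/s): [2.57, 2.57, 3.14, 3.14, 3.14, 3.14].

INTERFACE

Orientations are given as [roll, pitch, yaw] about the fixed x, y, z axes, in that order (R = Rz(yaw) Ry(pitch) Rx(roll)).
In Python, from workcell import status, vision, order, manip gives the robot as it stands. The module is installed in compiled form; this text tells all that it offers.
- The arm moves only by the shell command python3 -m inch 'ROWS' [OPENING] [FORCE]. ROWS is JSON, one flat list of numbers, 4 for each row, row after row: the shift along the tool's x, y, z in m, then the turn about the tool's x in degrees. In form: [x, y, z, twist, x, y, z, twist, ...]. A call has 1 to 5 rows; each row shifts and turns the commanded pose from where the row before left it, along the tool's axes as they then stand; what a row does not reach is not made up. A row lasts 1/8 s, in which the tool goes at most 62.5 mm and 10.7 degrees, less where a joint would pass 70% of its speed; a pose out of reach is approached as far as the arm can. A call is refused whole if a number of a shift passes 0.0625 or a number of a turn 10.7, either way. A call with a gripper value outside its range is refused whole. OPENING is the finger opening in m, from 0 to 0.0854, set as the call begins (- or left out, the last holds). The fingers move at their own pace and stop on an object; FORCE is the grip in N (left out, the last holds). Time passes only in rows, so rows that do not move let the fingers close. It gives the time, the measured TCP pose, the force and the opening at its end, in the units of the state.
- status.state(): the state, without advancing time (a new reading comes with each control period).
- vision.capture(name): name is "scene" or "top"; returns a dict with "img" (400x640x3 uint8, red, green, blue), "K" (3x3 intrinsics, pixels), "world_to_cam" (4x4, takes a point from world to camera coordinates). Camera axes: x right, y down, z forward; pixel columns grow to the right and rows downward; lengths in mm; the calibration is good to about 2 mm. A picture is of the moment at which its call begins. There is no depth.
- order.sign_off(): hands the job in, once; it reports no verdict.
The state is a dict: "clock": time; "joint_pos": joint angles; "qd": joint speeds; "tau": joint torques, N m; "eef_pos": TCP position; "ee_rot": TCP orientation; "wrist_force": force on the tool from outside, world axes, zero at the start; "ft_torque": the same for the moment, N m; "opening": finger opening in mm.
Only numpy, scipy, OpenCV 4.12 (cv2) and the standard library are available. Lean on these libraries where they do the work, as an engineer would, in place of code of your own. Each camera call takes 0.05 s, during which the arm holds its last target.

## Working session

There is one attempt and no reset: what is moved stays moved. The work goes in short steps, Python scripts to look and compute and a shell command to move; the robot and the scene stay as the last step left them, time stands still between calls to the robot, and variables do not carry over. Pictures are saved under pics/ and viewed, and the job is handed in when it is done.

```bash
mkdir -p pics; python3 - <<'E'
from workcell import status, vision, order, manip
import cv2, numpy as np
print(status.state()); print(manip.tip_reach)
for n in ("scene","top"):
    c=vision.capture(n); cv2.imwrite(f"pics/{n}0.png",c["img"][:,:,::-1]); print(n,c["K"],c["world_to_cam"])
E
```

```text
{'clock': 0.0, 'joint_pos': array([ 1.05860450e+00,  2.77164325e-01, -2.78879308e-02,  1.26800381e+00,
        4.06813375e-06,  1.46741458e+00]), 'qd': array([-0.00138657, -0.00072548,  0.0006518 ,  0.00044726,  0.00127892,
        0.00086871]), 'tau': array([-1.74723675e-03, -4.45509017e+01,  2.95203674e+01,  1.64629275e-02,
       -2.65876097e-04,  6.88775863e-07]), 'eef_pos': array([248.0765876 , 572.84015861, 244.13689789]), 'ee_rot': array([-1.67597834,  1.56853659, -2.08478842]), 'wrist_force': array([-0.14514448,  0.88230823, -0.06571737]), 'ft_torque': array([-0.00107908, -0.01098865, -0.00778023]), 'opening': 85.06820606589558}
14.0
scene [[374.58146069   0.         318.53087144]
 [  0.         374.58146069 202.2625886 ]
 [  0.           0.           1.        ]] [[ 6.77003023e-01 -7.35747284e-01 -1.85159714e-02 -3.96912205e+02]
 [-3.15875652e-01 -2.67747950e-01 -9.10238215e-01  2.23094351e+02]
 [ 6.64747681e-01  6.22082768e-01 -4.13670824e-01  7.84572501e+02]
 [ 0.00000000e+00  0.00000000e+00  0.00000000e+00  1.00000000e+00]]
top [[373.78182139   0.         323.26526618]
 [  0.         373.78182139 197.14542873]
 [  0.           0.           1.        ]] [[-2.21110834e-02 -9.99746523e-01 -4.24150363e-03 -3.98191218e+01]
 [-9.94044736e-01  2.24373981e-02 -1.06637826e-01  5.26190976e+02]
 [ 1.06705964e-01  1.85836649e-03 -9.94288883e-01  1.31777627e+03]
 [ 0.00000000e+00  0.00000000e+00  0.00000000e+00  1.00000000e+00]]
```

View pics/scene0.png

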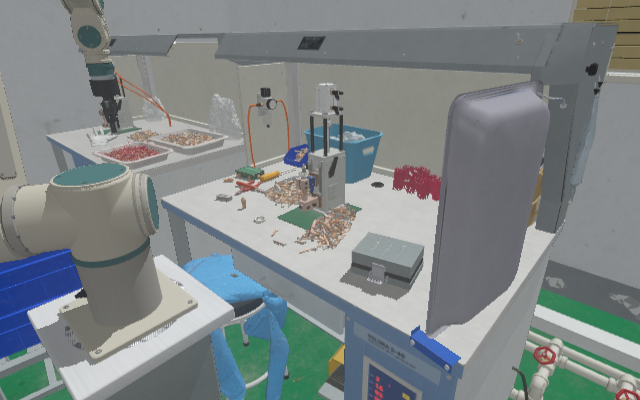

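View pics/top0.png

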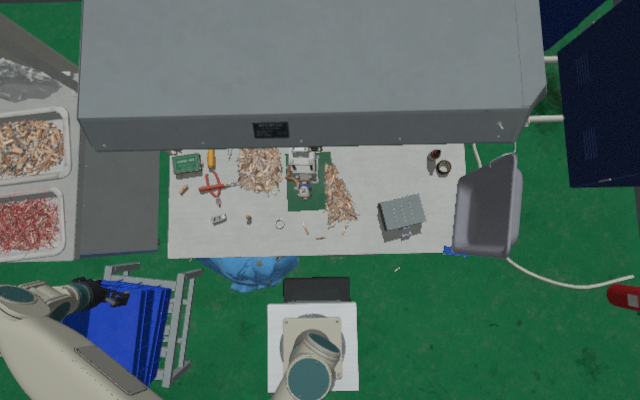

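The overview shows the tip standing around top (249,218), the case around top (402,213) and the welder around (303,170). I'll zoom in on these.

```bash
cat > h.py <<'E'
import numpy as np, cv2
from workcell import status, vision, order, manip
def ray(c,u,v):
    K,T=c["K"],c["world_to_cam"]; R=T[:3,:3]; o=-R.T@T[:3,3]
    d=R.T@np.linalg.inv(K)@np.array([u,v,1.]); return o,d/np.linalg.norm(d)
def onz(c,u,v,z):
    o,d=ray(c,u,v); return o+d*(z-o[2])/d[2]
def proj(c,p):
    T=c["world_to_cam"]; q=c["K"]@(T[:3,:3]@np.asarray(p,float)+T[:3,3]); return q[:2]/q[2]
def tri(c1,a,c2,b):
    o1,d1=ray(c1,*a);o2,d2=ray(c2,*b)
    s=np.linalg.lstsq(np.c_[d1,-d2],o2-o1,rcond=None)[0]
    p,q=o1+s[0]*d1,o2+s[1]*d2; return (p+q)/2,np.linalg.norm(p-q)
def crop(c,u0,v0,u1,v1,f,name):
    im=c["img"][v0:v1,u0:u1,::-1]; cv2.imwrite(name,cv2.resize(im,None,fx=f,fy=f,interpolation=cv2.INTER_NEAREST))
E
python3 - <<'E'
from h import *
c=vision.capture("top"); crop(c,375,145,475,250,5,"pics/a1.png"); crop(c,165,145,355,255,4,"pics/a2.png")
c=vision.capture("scene"); crop(c,340,220,440,300,7,"pics/a3.png"); crop(c,205,155,365,255,5,"pics/a4.png")
E
```

```text
(no output)
```

View pics/a1.png

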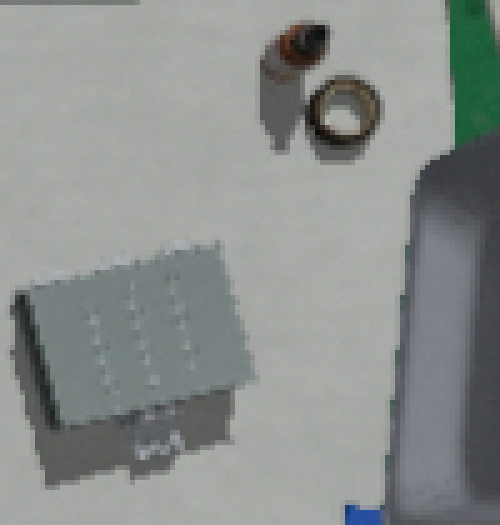

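View pics/a2.png

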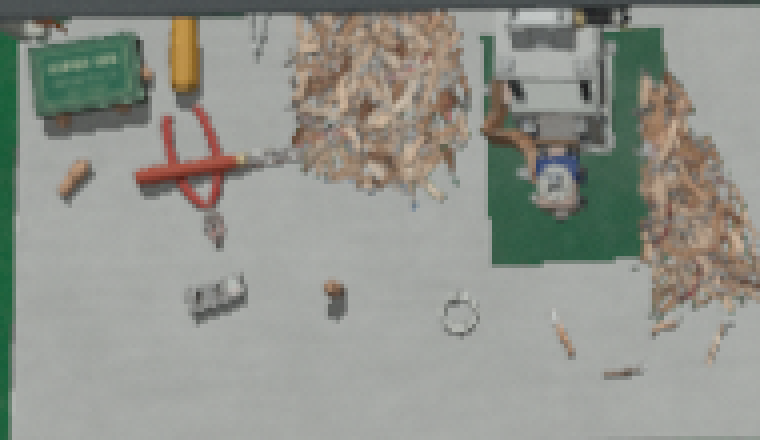

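View pics/a3.png

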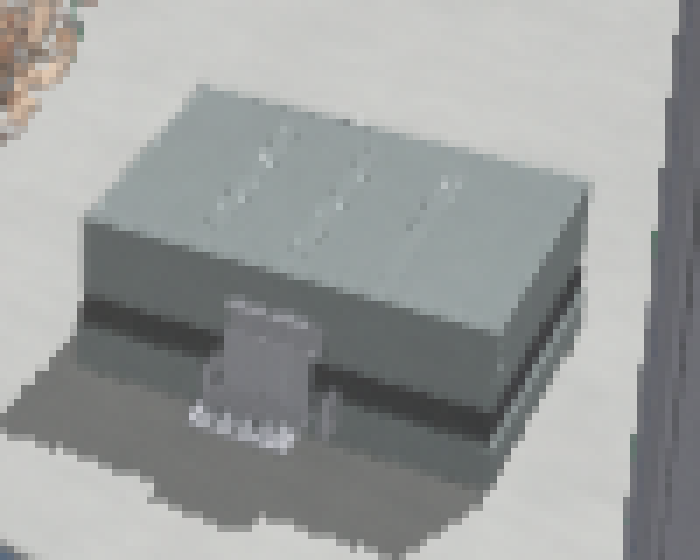

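View pics/a4.png

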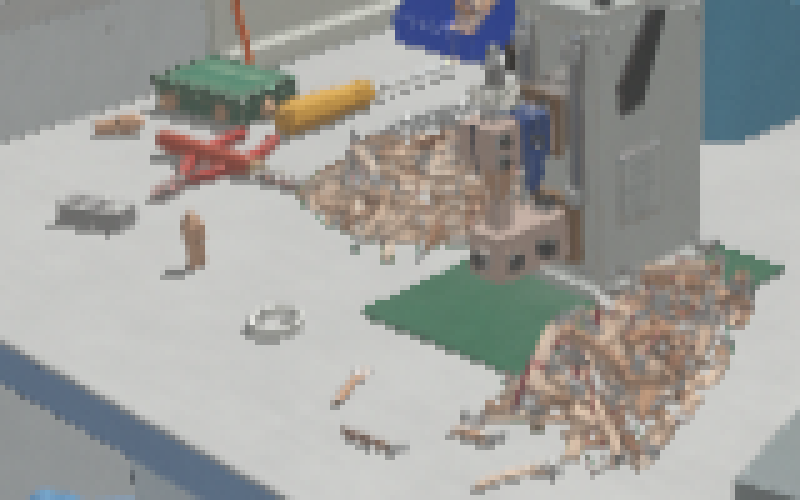

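```bash
python3 - <<'E'
from h import *
t=vision.capture("top"); s=vision.capture("scene")
T=np.array([[27,290],[219,244],[256,380],[62,428]])/5+[375,145]
S=np.array([[200,87],[590,185],[505,333],[85,217]])/7+[340,220]
P=[]
for a,b in zip(T-.1,S-.07):
    p,e=tri(t,a,s,b); print("tri",p.round(1),round(e,1),"top",onz(t,*a,64).round(1),"scn",onz(s,*b,64).round(1))
def mask(c,u0,v0,u1,v1):
    im=c["img"][v0:v1,u0:u1].astype(int); m=(im[...,0]-im[...,2]>25).astype(np.uint8)
    n,l,st,ce=cv2.connectedComponentsWithStats(m); 
    for i in range(1,n):
        if st[i,4]>3: print(st[i]+[u0,v0,0,0,0],ce[i]+[u0,v0])
mask(t,240,208,258,230); mask(s,234,190,252,215)
E
```

```text
tri [ 497.2 -251.3   64. ] 2.0 top [ 496.6 -250.5   64. ] scn [ 498.1 -251.8   64. ]
tri [ 526.6 -387.3   63.9] 2.5 top [ 525.9 -386.2   64. ] scn [ 527.6 -388.2   64. ]
tri [ 431.5 -409.1   64.1] 4.6 top [ 430.2 -407.2   64. ] scn [ 433.7 -410.5   64. ]
tri [ 401.5 -272.8   63.6] 4.4 top [ 400.  -271.1   64. ] scn [ 402.8 -274.5   64. ]
[246 215   4   4  13] [247.61538462 216.61538462]
[239 190  10   3  13] [243.15384615 190.61538462]
[241 197   5  12  39] [243.46153846 202.15384615]
```

```bash
python3 - <<'E'
from h import *
t=vision.capture("top"); s=vision.capture("scene")
crop(t,235,205,265,235,16,"pics/b1.png"); crop(s,228,188,258,218,16,"pics/b2.png")
E
cd pics; python3 -c "
import cv2,numpy as np
cv2.imwrite('b3.png',np.hstack([cv2.imread('b1.png')[:,:384],cv2.imread('b2.png')[:,:384]]))"
```

```text
(no output)
```

View pics/b3.png

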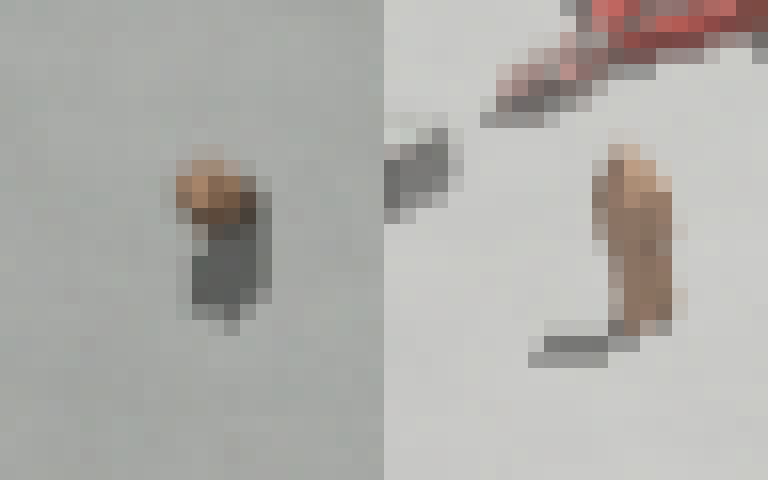

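```bash
python3 - <<'E'
from h import *
t=vision.capture("top"); s=vision.capture("scene")
for o in (0,.5):
  print(tri(t,(248.3-o,217.1-o),s,(243.9-o,203.2-o)), onz(t,248.3-o,217.1-o,27), onz(s,243.9-o,203.2-o,19))
print("canopy edge",[onz(t,303,147,z).round() for z in (0,300,600,900)])
print("welder",onz(t,303,170,380).round(), onz(t,305,196,140).round(), onz(s,325,210,0).round())
print("scene beam", [onz(s,u,v,z).round() for u,v in((330,65),(220,60)) for z in (500,700)])
# case geometry
c=np.array([464.2,-330,0]);y=.217;R=np.array([[np.cos(y),-np.sin(y),0],[np.sin(y),np.cos(y),0],[0,0,1]])
for n,p in dict(socket=(-15,-35,30),pad=(-78,0,23.5),hinge=(50,0,30.5),lid=(-35,0,64.5)).items(): print(n,(c+R@p).round(1), np.hypot(*(c+R@p)[:2]).round())
crop(t,392,222,418,240,24,"pics/c.png")
E
```

```text
(array([461.98113336, 219.34432817,  16.82120552]), np.float64(4.984877201322654)) [459.4007418  218.78464521  27.        ] [460.94755328 213.4649706   19.        ]
(array([462.99734496, 221.58557711,  17.62632284]), np.float64(3.017207310612899)) [461.23450421 220.57769998  27.        ] [462.30001882 217.91521515  19.        ]
canopy edge [array([718.,  20.,   0.]), array([644.,   4., 300.]), array([570., -13., 600.]), array([496., -29., 900.])]
welder [562.   0. 380.] [518.   8. 140.] [623.   6.   0.]
scene beam [array([  19., -545.,  500.]), array([-1967., -2274.,   700.]), array([  13., -426.,  500.]), array([-1910., -3333.,   700.])]
socket [ 457.1 -367.4   30. ] 586.0
pad [ 388.  -346.8   23.5] 520.0
hinge [ 513.  -319.2   30.5] 604.0
lid [ 430.  -337.5   64.5] 547.0
```

View pics/c.png

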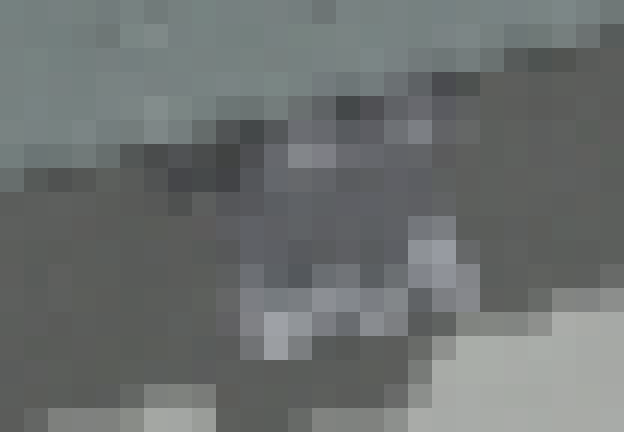

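```bash
cat >> h.py <<'E'
from scipy.spatial.transform import Rotation as Ro
def RT():
    s=status.state(); return Ro.from_euler("xyz",s["ee_rot"]).as_matrix(), s["eef_pos"], s
CC=np.array([464.2,-330,0]);CY=.217
def case(p): return CC+Ro.from_euler("z",CY).apply(p)
def go(target,jaw=None):
    R,p,s=RT(); d=np.asarray(target)-p
    print("clk",s["clock"].round(2),"pos",p.round(1),"jaw deg",np.degrees(np.arctan2(R[1,1],R[0,1])).round(1),"Rx",R[:,0].round(3),"F",s["wrist_force"].round(1),"op",s["opening"].round(1),"q",s["joint_pos"].round(2))
    print(" world d",d.round(1)," tool d mm",(R.T@d).round(1))
    if jaw is not None:
        a=np.degrees(np.arctan2(R[1,1],R[0,1])); t=(a-jaw+90)%180-90; print(" twist needed",t.round(1))
E
python3 - <<'E'
from h import *
go(case((-80,0,80)),90+np.degrees(CY)); R,p,s=RT(); print(R.round(3))
t=vision.capture("top"); s=vision.capture("scene")
T=np.array([[27,290],[219,244],[256,380],[62,428]])/5+[375,145]
S=np.array([[200,87],[590,185],[505,333],[85,217]])/7+[340,220]
for o in (0,.5): print(o,[ (lambda r:(r[0].round(1),r[1].round(1)))(tri(t,a-o,s,b-o)) for a,b in zip(T,S)])
E
```

```text
Traceback (most recent call last):
  File "h.py", line 23, in go
    print("clk",s["clock"].round(2),"pos",p.round(1),"jaw deg",np.degrees(np.arctan2(R[1,1],R[0,1])).round(1),"Rx",R[:,0].round(3),"F",s["wrist_force"].round(1),"op",s["opening"].round(1),"q",s["joint_pos"].round(2))
                ^^^^^^^^^^^^^^^^
AttributeError: 'float' object has no attribute 'round'
```

```bash
sed -i 's/s\["clock"\].round(2)/round(s["clock"],2)/; s/s\["opening"\].round(1)/round(float(s["opening"]),1)/; s/t.round(1))/round(float(t),1))/' h.py
python3 - <<'E'
from h import *
go(case((-80,0,80)),90+np.degrees(CY)); R,p,s=RT(); print(R.round(3))
t=vision.capture("top"); s=vision.capture("scene")
T=np.array([[27,290],[219,244],[256,380],[62,428]])/5+[375,145]
S=np.array([[200,87],[590,185],[505,333],[85,217]])/7+[340,220]
for o in (0,.5): print(o,[ (lambda r:(r[0].round(1),r[1].round(1)))(tri(t,a-o,s,b-o)) for a,b in zip(T,S)])
E
```

```text
clk 0.5 pos [248.4 573.5 245.3] jaw deg 66.6 Rx [-0. -0. -1.] F [ 0.5 -0.3  0.5] op 85.5 q [ 1.06  0.28 -0.03  1.27 -0.    1.47]
 world d [ 137.6 -920.7 -165.3]  tool d mm [ 165.4 -790.1  492.3]
 twist needed -35.9
[[-0.     0.397  0.918]
 [-0.     0.918 -0.397]
 [-1.    -0.     0.   ]]
0 [(array([ 496.9, -251.6,   64.1]), np.float64(2.1)), (array([ 526.3, -387.6,   64. ]), np.float64(2.6)), (array([ 431.2, -409.4,   64.2]), np.float64(4.7)), (array([ 401.1, -273.2,   63.7]), np.float64(4.5))]
0.5 [(array([ 498.4, -249.6,   64.2]), np.float64(1.2)), (array([ 528. , -385.8,   63.9]), np.float64(2.1)), (array([ 432.8, -407.6,   63.9]), np.float64(4.1)), (array([ 402.6, -271.2,   63.6]), np.float64(3.6))]
```

```bash
python3 -m inch '[0,-0.039,0.0447,0, 0,-0.039,0.0447,0, 0,-0.039,0.0447,0, 0,-0.039,0.0447,0, 0,-0.039,0.0447,0]' 0 20
python3 -m inch '[0,-0.039,0.0447,0, 0,0,0,-9, 0,0,0,-9, 0,0,0,-9, 0,0,0,-9]'
python3 - <<'E'
from h import *
go((390,0,245),90+np.degrees(CY))
E
```

```text
clock: 1.23
eef_pos: [376.7, 304.1, 245.6]
ee_rot: [0.823, 1.57, 0.415]
wrist_force: [0.2, 0.4, -0.1]
opening: 0.1
clock: 1.85
eef_pos: [401.6, 252.0, 245.5]
ee_rot: [0.236, 1.57, 0.461]
wrist_force: [0.2, -0.4, 0.2]
opening: 0.5
clk 1.85 pos [401.6 252.  245.5] jaw deg 102.9 Rx [ 0.  0. -1.] F [ 0.2 -0.4  0.2] op 0.5 q [ 0.42  0.01 -0.34  1.22  0.    0.2 ]
 world d [ -11.6 -252.    -0.5]  tool d mm [   0.4 -243.1  -67.4]
 twist needed 0.4
```

```bash
python3 -m inch '[0,-0.0486,-0.0135,0, 0,-0.0486,-0.0135,0, 0,-0.0486,-0.0135,0, 0,-0.0486,-0.0135,0, 0,-0.0486,-0.0135,0]'
python3 -m inch '[0,-0.056,-0.0135,0, 0,-0.056,-0.0135,0, 0,-0.056,-0.0135,0, 0,-0.056,-0.0135,0, 0,-0.056,-0.0135,0]'
python3 -m inch '[0,-0.056,-0.0135,0, 0.06,0,0,0, 0.05,0,0,0,0,0,0,0]'
python3 - <<'E'
from h import *
go(case((-80,0,60)),90+np.degrees(CY))
t=vision.capture("top"); s=vision.capture("scene")
R,p,_=RT(); f=p+R[:,0]*14
print("fingertip",f.round(1),proj(t,f),proj(s,f))
crop(t,360,180,460,260,6,"pics/d1.png"); crop(s,320,180,440,300,5,"pics/d2.png")
E
```

```text
clock: 2.48
eef_pos: [388.4, -1.2, 245.7]
ee_rot: [-0.407, 1.569, -0.188]
wrist_force: [1.6, -0.5, -0.4]
opening: -0.2
clock: 3.1
eef_pos: [383.4, -289.8, 245.7]
ee_rot: [-0.708, 1.57, -0.489]
wrist_force: [1.6, -0.2, 0.1]
opening: -0.4
clock: 3.6
eef_pos: [379.8, -342.3, 131.5]
ee_rot: [2.063, 1.561, 2.282]
wrist_force: [-0.6, 0.1, -0.0]
opening: -0.3
clk 3.6 pos [ 379.8 -342.3  131.5] jaw deg 102.6 Rx [-0.007  0.008 -1.   ] F [-0.6  0.1 -0. ] op -0.3 q [-0.86  0.17 -0.41  1.   -0.   -1.08]
 world d [  6.3  -5.  -71.5]  tool d mm [71.4 -6.8  5.4]
 twist needed 0.1
fingertip [ 383.1 -345.6  122.3] [412.96748228 234.8163512 ] [373.94256458 242.58616702]
```

View pics/d1.png

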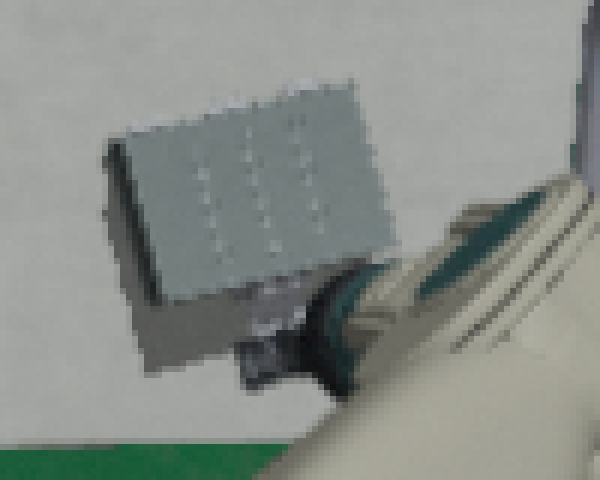

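View pics/d2.png

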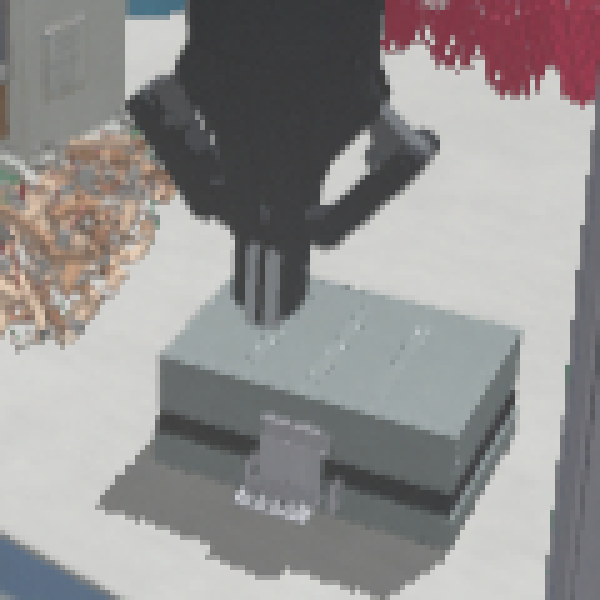

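```bash
python3 - <<'E'
from h import *
t=vision.capture("top"); s=vision.capture("scene")
for o in (0,.5): print(onz(s,375-o,280.7-o,22), onz(t,406.6-o,235.6-o,22))
print(case((-85,0,23.5)),case((-78,0,23.5)))
go(case((-80,0,60)),90+np.degrees(CY))
E
```

```text
[ 392.73627637 -346.82059328   22.        ] [ 380.90673599 -346.26241374   22.        ]
[ 393.51665393 -344.9545108    22.        ] [ 382.72278731 -344.55877358   22.        ]
[ 381.19344162 -348.30058101   23.5       ] [ 388.02927584 -346.79347434   23.5       ]
clk 3.8 pos [ 384.3 -346.9  138.1] jaw deg 102.6 Rx [ 0.003 -0.004 -1.   ] F [ 0.6 -0.5  0.3] op 0.3 q [-0.86  0.17 -0.4   0.99 -0.   -1.08]
 world d [  1.8  -0.4 -78.1]  tool d mm [78.1 -0.4  1.5]
 twist needed 0.2
```

```bash
python3 -m inch '[0.045,0,0,0, 0.045,0,0,0, 0,0,0,0, 0,0,0,0]'
python3 -m inch '[0.003,0,0,0, 0.002,0,0,0, 0,0,0,0]'
python3 - <<'E'
from h import *
go(case((-80,0,37.5)),90+np.degrees(CY))
E
```

```text
clock: 4.3
eef_pos: [384.3, -346.9, 47.9]
ee_rot: [-1.072, 1.567, -0.852]
wrist_force: [0.2, -0.5, 0.2]
opening: -0.0
clock: 4.68
eef_pos: [382.9, -345.5, 40.8]
ee_rot: [-1.079, 1.57, -0.859]
wrist_force: [-0.2, 0.8, -1.0]
opening: -0.1
clk 4.67 pos [ 382.9 -345.5   40.8] jaw deg 102.6 Rx [ 0.001 -0.001 -1.   ] F [-0.2  0.8 -1. ] op -0.1 q [-0.86  0.28 -0.5   0.79  0.   -1.08]
 world d [ 3.2 -1.7 -3.3]  tool d mm [ 3.3 -2.4  2.7]
 twist needed 0.1
```

```bash
for i in 1 2; do :; done; python3 -m inch '[0.002,0,0,0, 0.0015,0,0,0, 0,0,0,0]'
python3 -m inch '[0.0012,0,0,0, 0,0,0,0]'
python3 -m inch '[0.0012,0,0,0, 0,0,0,0]'
```

```text
clock: 5.05
eef_pos: [382.7, -345.3, 36.8]
ee_rot: [2.937, 1.571, -3.127]
wrist_force: [-0.3, -0.2, 1.2]
opening: 0.2
clock: 5.3
eef_pos: [382.7, -345.4, 35.7]
ee_rot: [-2.088, 1.571, -1.869]
wrist_force: [-0.4, 0.2, 2.0]
opening: 0.2
clock: 5.55
eef_pos: [382.7, -345.3, 34.4]
ee_rot: [-1.193, 1.571, -0.974]
wrist_force: [-1.1, 0.8, 3.5]
opening: -0.1
```

```bash
python3 - <<'E'
from h import *
t=vision.capture("top"); s=vision.capture("scene")
crop(s,320,180,440,300,5,"pics/e2.png")
E
```

```text
(no output)
```

View pics/e2.png

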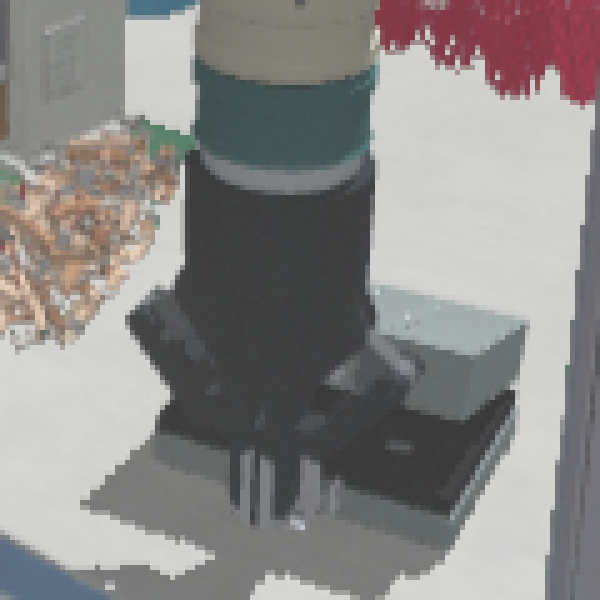

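The lid has let go and is rising. I'll back away forward and up.

```bash
python3 -m inch '[-0.003,0,-0.015,0, -0.01,0,-0.02,0, -0.03,0,0,0, -0.05,0,0,0, -0.05,0,0,0]'
python3 -m inch '[-0.05,0,0,0, -0.03,0,0,0, 0,0,0,0, 0,0,0,0]'
python3 - <<'E'
from h import *
t=vision.capture("top"); s=vision.capture("scene")
crop(t,360,150,480,250,6,"pics/f1.png"); crop(s,320,180,440,300,5,"pics/f2.png")
E
```

```text
clock: 6.28
eef_pos: [346.6, -352.6, 178.8]
ee_rot: [2.289, 1.57, 2.507]
wrist_force: [1.8, -0.3, 0.4]
opening: -0.2
clock: 6.78
eef_pos: [347.2, -352.4, 256.5]
ee_rot: [2.099, 1.569, 2.318]
wrist_force: [-0.4, 0.3, -0.2]
opening: -0.6
```

View pics/f1.png

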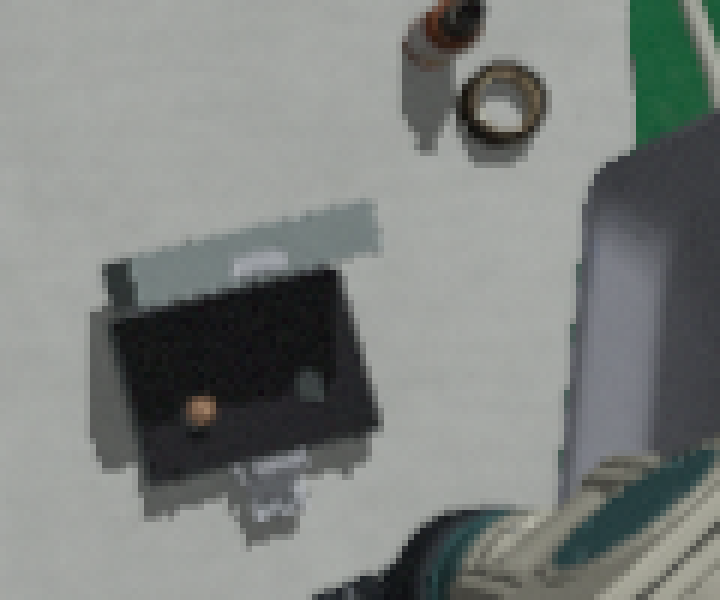

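View pics/f2.png

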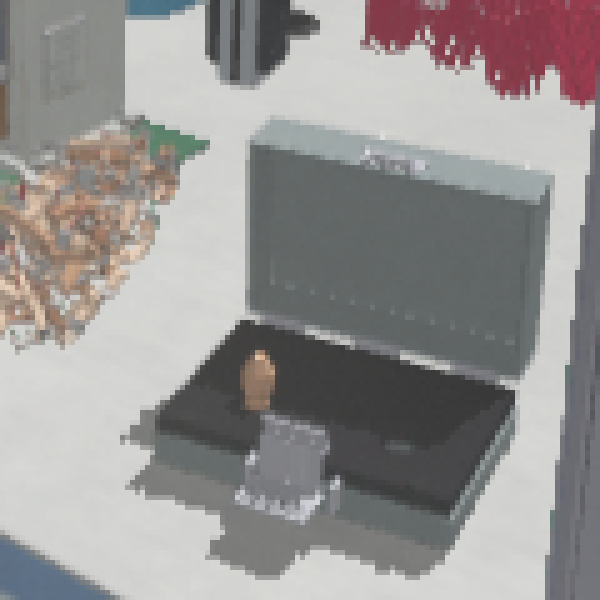

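Lid fully open. The socket shows at top px (411.8,214.2) and scene (400,268.6), and the stowed tip at top (393.6,218.5). Next I'll get the socket position.

```bash
python3 - <<'E'
from h import *
t=vision.capture("top"); s=vision.capture("scene")
for o in (0,.5):
  print(o,onz(t,411.8-o,214.2-o,29),onz(s,400-o,268.6-o,29), "stow nose",onz(t,393.6-o,218.3-o,50))
print(case((-15,-35,30)),case((-15,35,50)), proj(t,case((-15,-35,30))),proj(s,case((-15,-35,30))))
go((462,220,245),90+np.degrees(CY))
E
```

```text
0 [ 456.58477372 -366.81065831   29.        ] [ 459.250315   -368.48035787   29.        ] stow nose [ 442.41577674 -297.28001908   50.        ]
0.5 [ 458.41351488 -365.10891644   29.        ] [ 460.21733284 -366.58599892   29.        ] stow nose [ 444.21214138 -295.59703902   50.        ]
[ 457.08731717 -367.4086854    30.        ] [ 442.01625046 -299.0503432    50.        ] [412.02537975 214.03867524] [399.10994583 268.46558313]
clk 6.97 pos [ 347.6 -352.1  255.7] jaw deg 102.6 Rx [-0.002  0.003 -1.   ] F [ 1.2 -0.1  0.3] op 0.3 q [-0.92  0.04 -0.28  1.25 -0.   -1.14]
 world d [114.4 572.1 -10.7]  tool d mm [ 12.  533.5 236.1]
 twist needed 0.1
```

```bash
python3 -m inch '[0,0.0557,0.0197,0, 0,0.0557,0.0197,0, 0,0.0557,0.0197,0, 0,0.0557,0.0197,0, 0,0.0557,0.0197,0]'
python3 -m inch '[0,0.0557,0.0197,0, 0,0.0498,0.0295,0, 0,0.0498,0.0295,0, 0,0.0498,0.0295,0, 0,0.0498,0.0295,0]' 0.045
python3 -m inch '[0.06,0,0,0, 0.06,0,0,0, 0,0,0,0,0,0,0,0]'
python3 - <<'E'
from h import *
go((462,220,45),90+np.degrees(CY))
t=vision.capture("top"); s=vision.capture("scene")
crop(t,200,160,300,240,6,"pics/g1.png"); crop(s,204,140,284,220,7,"pics/g2.png")
R,p,_=RT(); print([ (proj(s,p+R[:,0]*12+R[:,1]*a)-[204,140])*7 for a in (-22,0,22)], (proj(s,(462,220,19))-[204,140])*7)
E
```

```text
clock: 7.6
eef_pos: [383.5, -57.7, 256.6]
ee_rot: [2.495, 1.57, 2.714]
wrist_force: [1.9, -0.1, 0.6]
opening: -0.3
clock: 8.22
eef_pos: [462.7, 221.1, 256.4]
ee_rot: [-2.76, 1.569, -2.54]
wrist_force: [1.6, -0.4, 1.0]
opening: 45.1
clock: 8.72
eef_pos: [463.8, 219.3, 138.7]
ee_rot: [0.074, 1.57, 0.293]
wrist_force: [-0.1, -0.3, 0.8]
opening: 45.0
clk 8.72 pos [463.8 219.3 138.7] jaw deg 102.6 Rx [ 0.001  0.    -1.   ] F [-0.1 -0.3  0.8] op 45.0 q [ 0.32  0.16 -0.41  1.   -0.    0.1 ]
 world d [ -1.8   0.7 -93.7]  tool d mm [93.7  1.1 -1.7]
 twist needed 0.1
[array([292.19029051, 221.64595079]), array([254.20070024, 214.03450365]), array([216.86188655, 206.55344358])] [272.5417233 437.9017881]
```

View pics/g1.png

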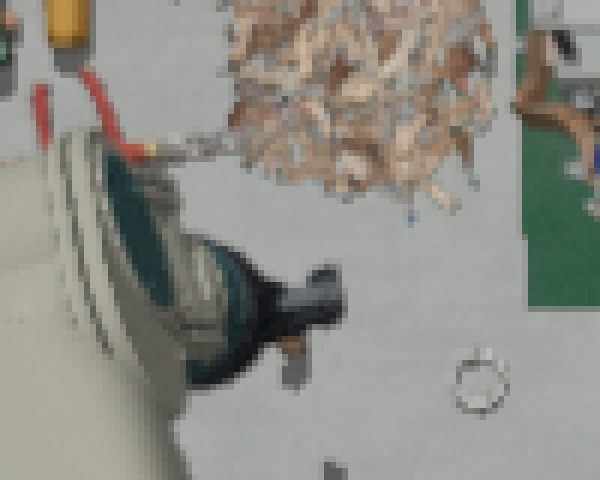

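View pics/g2.png

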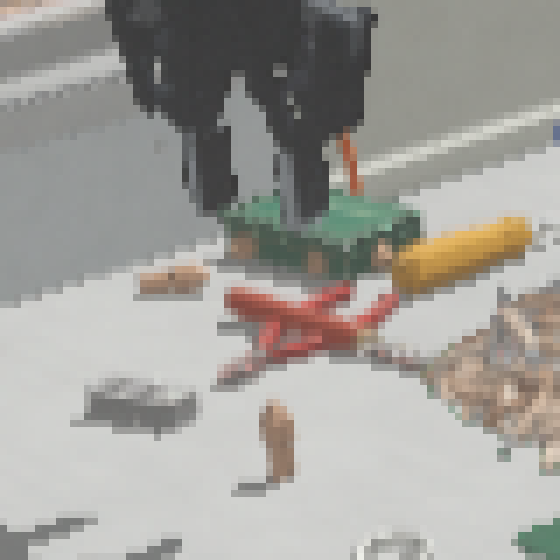

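```bash
python3 -m inch '[0.06,-0.0015,-0.0025,0, 0.02,0,0,0, 0.01,0,0,0, 0,0,0,0,0,0,0,0]'
python3 - <<'E'
from h import *
go((461,217.5,32),90+np.degrees(CY))
s=vision.capture("scene")
crop(s,204,140,284,220,7,"pics/i2.png")
E
```

```text
clock: 9.45
eef_pos: [462.6, 217.7, 49.2]
ee_rot: [0.089, 1.567, 0.308]
wrist_force: [-0.0, 0.4, -0.0]
opening: 45.3
clk 9.45 pos [462.6 217.7  49.2] jaw deg 102.6 Rx [ 0.004  0.001 -1.   ] F [-0.   0.4 -0. ] op 45.3 q [ 0.31  0.26 -0.5   0.8  -0.    0.09]
 world d [ -1.6  -0.2 -17.2]  tool d mm [17.2  0.2 -1.7]
 twist needed 0.1
```

View pics/i2.png

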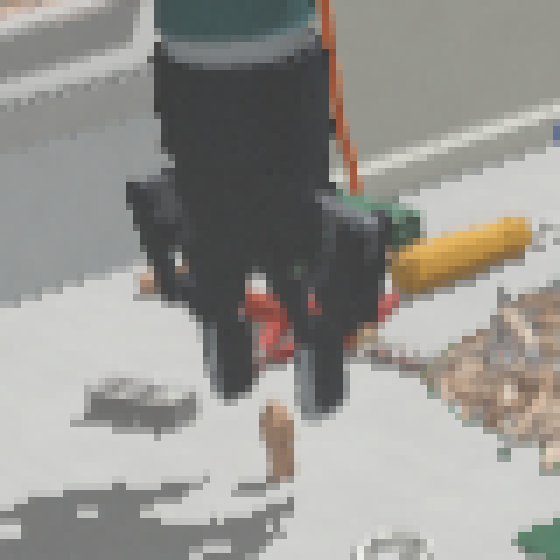

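The gap centre (276) lines up with the tip nose (275). I'll go down and grip.

```bash
python3 -m inch '[0.009,0,-0.0015,0, 0.008,0,0,0, 0,0,0,0, 0,0,0,0]'
python3 -m inch '[0,0,0,0, 0,0,0,0]' 0.026
python3 -m inch '[0,0,0,0, 0,0,0,0, 0,0,0,0, 0,0,0,0]' 0.010 30
python3 - <<'E'
from h import *
go((461,217.5,32),90+np.degrees(CY))
s=vision.capture("scene")
crop(s,204,140,284,220,7,"pics/j2.png")
E
```

```text
clock: 10.0
eef_pos: [459.1, 216.7, 30.1]
ee_rot: [-2.982, 1.57, -2.762]
wrist_force: [-0.6, 0.2, -0.2]
opening: 45.1
clock: 10.25
eef_pos: [459.5, 216.9, 30.6]
ee_rot: [0.079, 1.57, 0.299]
wrist_force: [-0.7, 0.1, -0.2]
opening: 25.7
clock: 10.75
eef_pos: [459.5, 216.9, 30.6]
ee_rot: [0.257, 1.57, 0.476]
wrist_force: [0.0, 0.2, 1.2]
opening: 13.9
clk 10.75 pos [459.5 216.9  30.6] jaw deg 102.6 Rx [ 0.  0. -1.] F [0.  0.2 1.2] op 13.9 q [ 0.31  0.29 -0.52  0.76  0.    0.09]
 world d [1.5 0.6 1.4]  tool d mm [-1.4  0.3  1.6]
 twist needed 0.1
```

View pics/j2.png

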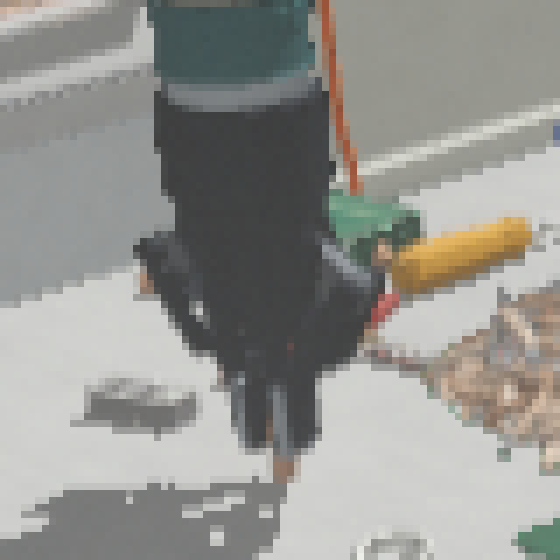

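```bash
python3 -m inch '[-0.01,0,0,0, -0.04,0,0,0, -0.05,0,0,0, -0.05,0,0,0, 0,0,0,0]'
python3 -m inch '[0,0,0,0, 0,0,0,0]'
python3 - <<'E'
from h import *
go((461,217.5,245),90+np.degrees(CY))
s=vision.capture("scene")
crop(s,204,100,284,180,7,"pics/k2.png")
R,p,_=RT(); print([ ((proj(s,p+R[:,0]*a)-[204,100])*7).round() for a in (0,14,32)])
E
```

```text
clock: 11.42
eef_pos: [463.0, 218.0, 185.8]
ee_rot: [0.088, 1.56, 0.308]
wrist_force: [1.1, 0.2, -0.6]
opening: 13.7
clock: 11.68
eef_pos: [457.8, 216.3, 178.7]
ee_rot: [-3.041, 1.567, -2.822]
wrist_force: [0.1, 0.2, -0.5]
opening: 13.9
clk 11.68 pos [457.8 216.3 178.7] jaw deg 102.6 Rx [-0.003 -0.001 -1.   ] F [ 0.1  0.2 -0.5] op 13.9 q [ 0.31  0.12 -0.37  1.09 -0.    0.09]
 world d [ 3.2  1.2 66.3]  tool d mm [-66.3   0.5   3.1]
 twist needed 0.1
[array([233., 392.]), array([236., 422.]), array([241., 461.])]
```

View pics/k2.png

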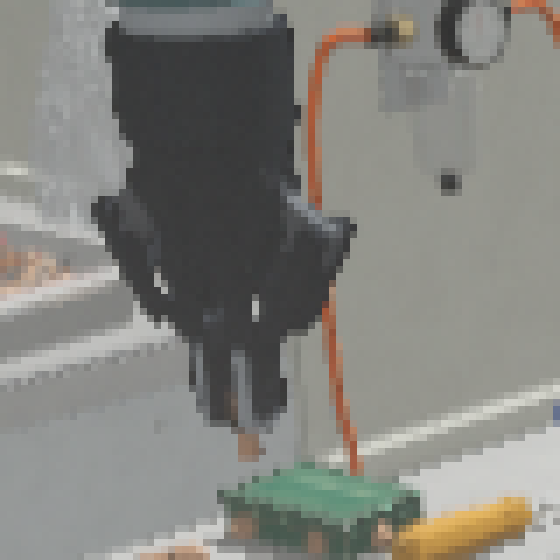

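```bash
python3 - <<'E'
from h import *
s=vision.capture("scene")
crop(s,224,140,254,174,17,"pics/l2.png")
t=vision.capture("top"); crop(t,215,190,275,240,10,"pics/l1.png")
R,p,_=RT(); print([ ((proj(s,p+R[:,0]*a)-[224,140])*17).round() for a in (-8,0,14,32)],p)
print([ ((proj(t,p+R[:,0]*a)-[215,190])*10).round() for a in (-8,0,14,32)])
E
```

```text
[array([222., 227.]), array([227., 269.]), array([235., 344.]), array([245., 438.])] [458.2891225  216.45846095 178.94047832]
[array([237., 247.]), array([243., 249.]), array([253., 251.]), array([265., 255.])]
```

View pics/l2.png

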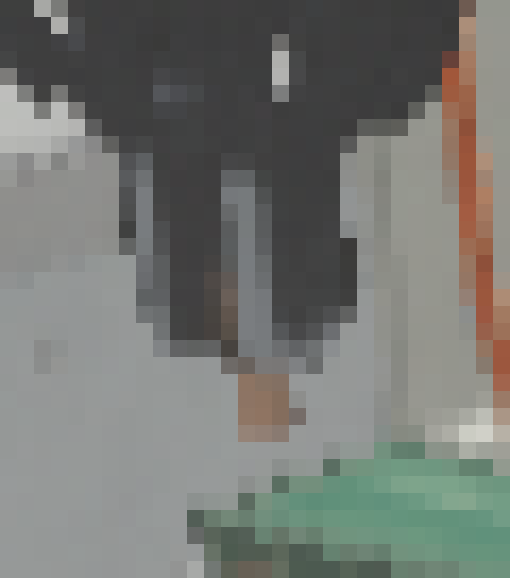

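View pics/l1.png

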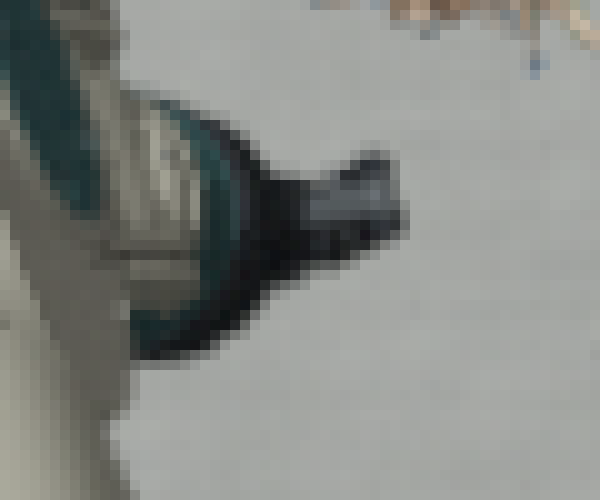

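```bash
python3 - <<'E'
from h import *
s=vision.capture("scene"); R,p,_=RT()
for dv in (-8,0,8):
  u,v=264/17+224,(426+dv)/17+140
  for o in (0,.5):
    f=onz(s,u-o,v-o,p[2]-30.6); print(o,dv,f.round(1),(R.T@(f-p)).round(1))
# same with fingertips: left finger bottom etc. check
go(case((-15,-35,200)),90+np.degrees(CY))
E
```

```text
0 -8 [464.4 219.  148.6] [30.6  1.1  6.4]
0.5 -8 [466.4 224.2 148.6] [30.6  5.8  9.4]
0 0 [461.6 215.2 148.6] [30.6 -2.   2.8]
0.5 0 [463.6 220.4 148.6] [30.6  2.7  5.9]
0 8 [458.9 211.5 148.6] [30.6 -5.  -0.7]
0.5 8 [460.8 216.7 148.6] [30.6 -0.4  2.3]
clk 11.88 pos [458.5 216.5 179.2] jaw deg 102.6 Rx [-0.002 -0.001 -1.   ] F [ 0.1 -0.4  0.1] op 13.6 q [ 0.31  0.12 -0.37  1.09  0.    0.09]
 world d [  -1.4 -583.9   20.8]  tool d mm [ -20.4 -569.6 -128.6]
 twist needed 0.1
```

```bash
python3 -m inch '[-0.01,-0.049,-0.0284,0, -0.01,-0.049,-0.0284,0, 0,-0.049,-0.0284,0, 0,-0.049,-0.0284,0, 0,-0.0533,-0.0025,0]'
python3 -m inch '[0,-0.0533,-0.0025,0, 0,-0.0533,-0.0025,0, 0,-0.0533,-0.0025,0, 0,-0.0533,-0.0025,0, 0,-0.0533,-0.0025,0]'
python3 -m inch '[0,-0.0533,-0.0025,0, 0,0,0,0, 0,0,0,0, 0,0,0,0]'
python3 - <<'E'
from h import *
go(case((-19,-35,90)),90+np.degrees(CY))
s=vision.capture("scene"); t=vision.capture("top")
crop(s,350,170,450,290,5,"pics/m2.png")
crop(t,370,160,470,240,7,"pics/m1.png")
E
```

```text
clock: 12.5
eef_pos: [398.2, -52.8, 199.9]
ee_rot: [2.46, 1.569, 2.68]
wrist_force: [1.5, 1.0, 0.2]
opening: 13.9
clock: 13.12
eef_pos: [446.0, -316.3, 199.8]
ee_rot: [1.919, 1.57, 2.138]
wrist_force: [0.6, -0.1, -0.2]
opening: 14.1
clock: 13.62
eef_pos: [454.9, -365.7, 200.1]
ee_rot: [1.999, 1.569, 2.22]
wrist_force: [-0.2, 0.3, 0.3]
opening: 13.6
clk 13.62 pos [ 454.9 -365.7  200.1] jaw deg 102.6 Rx [-0.001  0.001 -1.   ] F [-0.2  0.3  0.3] op 13.6 q [-0.79  0.23 -0.18  1.16  0.   -1.01]
 world d [  -1.7   -2.6 -110.1]  tool d mm [110.1  -2.3  -2.2]
 twist needed 0.2
```

View pics/m2.png

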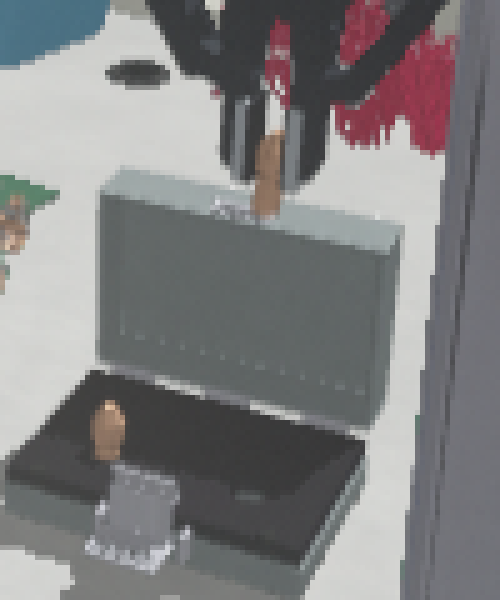

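View pics/m1.png

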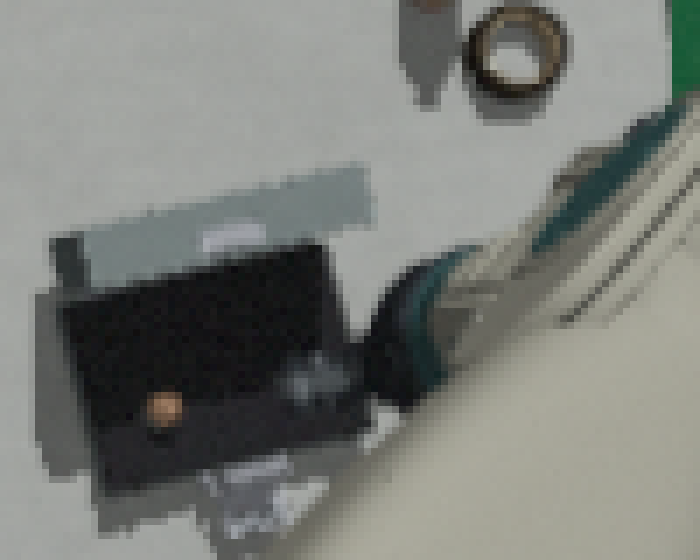

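```bash
python3 - <<'E'
from h import *
s=vision.capture("scene"); R,p,_=RT(); print(p.round(1))
P=lambda q:((proj(s,q)-[350,170])*5).round(1)
for a in (-7,0,14,30.6): print(a,P(p+R[:,0]*a),"off4",P(p+R[:,0]*a+R[:,2]*4), "jaw+4",P(p+R[:,0]*a+R[:,1]*4))
crop(s,390,185,420,220,16,"pics/n.png")
E
```

```text
[ 455.2 -366.   200.6]
-7 [270.5 133.2] off4 [273.6 129.7] jaw+4 [261.1 131.4]
0 [269.2 148.6] off4 [272.3 145.2] jaw+4 [259.9 146.8]
14 [266.7 179.2] off4 [269.7 175.7] jaw+4 [257.4 177.4]
30.6 [263.7 214.9] off4 [266.8 211.3] jaw+4 [254.5 213. ]
```

View pics/n.png

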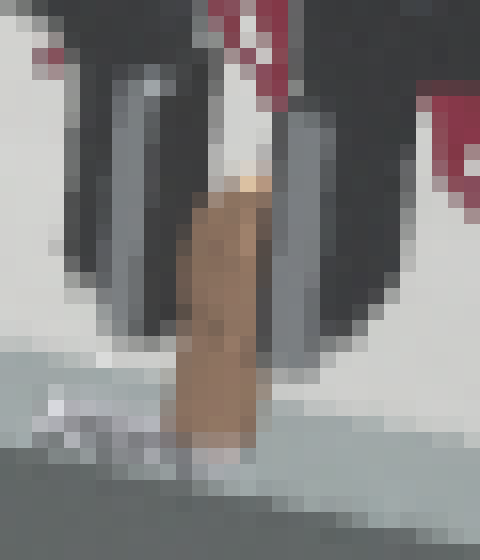

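The stem foot sits about 4 mm off along +z and is upright, as measured. Correcting for that, I'll go down over the socket.

```bash
python3 -m inch '[0.05,-0.0022,-0.0016,0, 0.05,0,0,0, 0.03,0,0,0, 0,0,0,0, 0,0,0,0]'
python3 - <<'E'
from h import *
go((454.1,-368.5,68),90+np.degrees(CY))
s=vision.capture("scene"); t=vision.capture("top"); R,p,_=RT()
crop(s,380,235,430,285,12,"pics/o2.png")
crop(t,395,195,435,230,12,"pics/o1.png")
P=lambda q:((proj(s,q)-[380,235])*12).round(1)
print(P(p+R[:,0]*30.6+R[:,2]*4),P((458,-367.6,30)))
E
```

```text
clock: 14.4
eef_pos: [455.1, -370.2, 71.9]
ee_rot: [-1.018, 1.568, -0.798]
wrist_force: [-0.5, 0.7, 0.7]
opening: 13.4
clk 14.4 pos [ 455.1 -370.2   71.9] jaw deg 102.6 Rx [ 0.002 -0.002 -1.   ] F [-0.5  0.7  0.7] op 13.4 q [-0.79  0.35 -0.32  0.9  -0.   -1.01]
 world d [-1.   1.7 -3.9]  tool d mm [ 3.9  1.9 -0.6]
 twist needed 0.2
[253.6 347.1] [232.8 399.9]
```

View pics/o2.png

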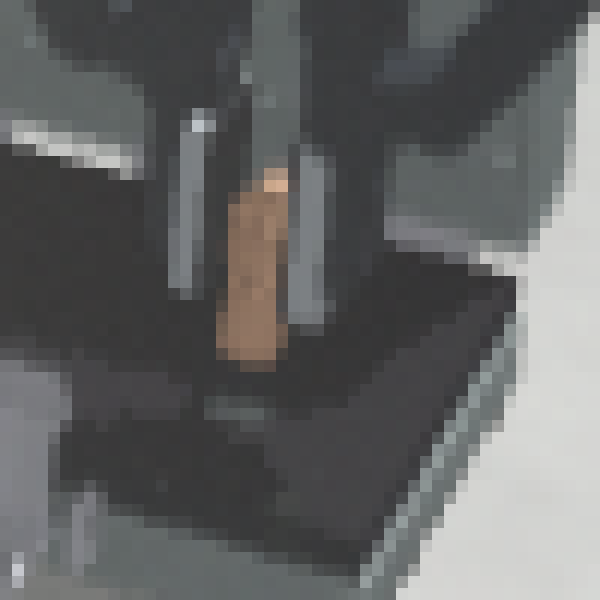

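View pics/o1.png

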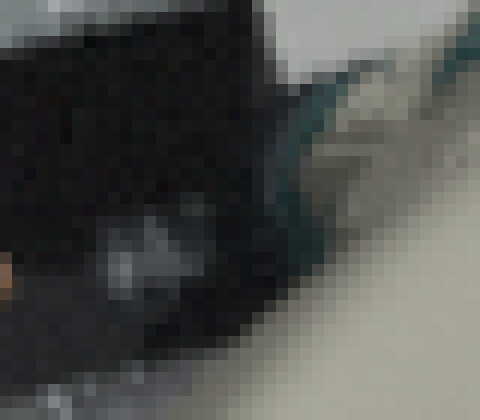

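```bash
python3 -m inch '[0,0,0,0,0,0,0,0]'; python3 - <<'E'
from h import *
go((453.9,-368.7,65),90+np.degrees(CY))
E
```

```text
clock: 14.75
eef_pos: [454.7, -370.2, 71.4]
ee_rot: [-1.003, 1.569, -0.783]
wrist_force: [0.4, -1.0, -0.7]
opening: 13.6
clk 14.75 pos [ 454.7 -370.2   71.4] jaw deg 102.6 Rx [ 0.001 -0.001 -1.   ] F [ 0.4 -1.  -0.7] op 13.6 q [-0.79  0.35 -0.32  0.9   0.   -1.01]
 world d [-0.8  1.5 -6.4]  tool d mm [ 6.4  1.6 -0.5]
 twist needed 0.1
```

```bash
python3 -m inch '[0.004,0.0015,-0.0005,0, 0.004,0,0,0, 0.002,0,0,0, 0,0,0,0]'
python3 -m inch '[0.002,0,0,0, 0.002,0,0,0, 0,0,0,0]'
python3 -m inch '[0.002,0,0,0, 0,0,0,0, 0,0,0,0]'
python3 - <<'E'
from h import *
go((453.9,-368.7,46.6),90+np.degrees(CY))
s=vision.capture("scene")
crop(s,380,235,430,285,12,"pics/p2.png")
E
```

```text
clock: 15.25
eef_pos: [453.2, -368.1, 60.0]
ee_rot: [2.128, 1.57, 2.348]
wrist_force: [1.1, 0.3, -0.1]
opening: 14.1
clock: 15.62
eef_pos: [453.3, -368.2, 56.2]
ee_rot: [1.798, 1.57, 2.017]
wrist_force: [0.6, -0.8, 0.6]
opening: 13.9
clock: 16.0
eef_pos: [453.4, -368.3, 54.4]
ee_rot: [0.886, 1.571, 1.105]
wrist_force: [0.7, -0.6, 0.4]
opening: 13.8
clk 16.0 pos [ 453.4 -368.3   54.4] jaw deg 102.6 Rx [ 0.  0. -1.] F [ 0.7 -0.6  0.4] op 13.8 q [-0.79  0.37 -0.34  0.86  0.   -1.01]
 world d [ 0.5 -0.4 -7.8]  tool d mm [ 7.8 -0.5  0.4]
 twist needed 0.1
```

View pics/p2.png

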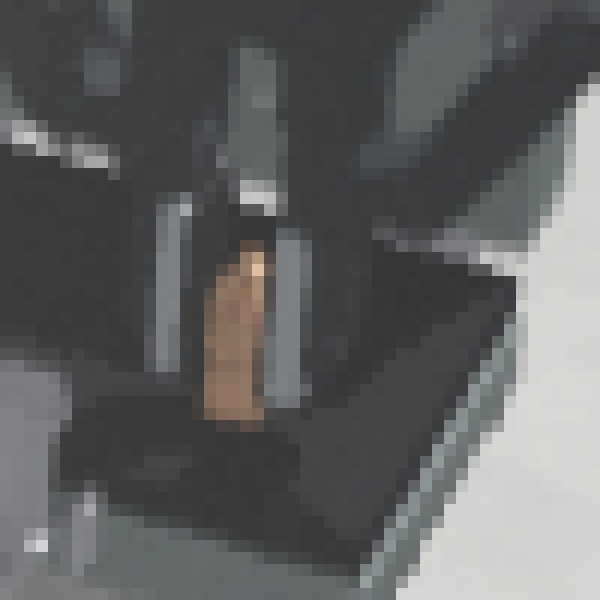

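It's 6 mm into the socket with no contact force. Going on down to the bottom.

```bash
python3 -m inch '[0.002,0,0,0, 0.002,0,0,0, 0,0,0,0]'
python3 -m inch '[0.002,0,0,0, 0,0,0,0]'
python3 -m inch '[0.001,0,0,0, 0,0,0,0]'
python3 -m inch '[0.001,0,0,0, 0,0,0,0]'
```

```text
clock: 16.42
eef_pos: [453.5, -368.3, 50.3]
ee_rot: [0.257, 1.57, 0.476]
wrist_force: [1.3, -0.1, -1.0]
opening: 13.7
clock: 16.68
eef_pos: [453.6, -368.3, 48.3]
ee_rot: [0.234, 1.57, 0.453]
wrist_force: [1.8, 0.2, -0.4]
opening: 14.0
clock: 16.92
eef_pos: [453.7, -368.3, 47.5]
ee_rot: [0.039, 1.57, 0.259]
wrist_force: [0.8, 0.5, 0.9]
opening: 13.7
clock: 17.18
eef_pos: [453.8, -368.3, 46.6]
ee_rot: [-0.04, 1.57, 0.179]
wrist_force: [2.2, 1.6, 2.2]
opening: 13.9
```

```bash
python3 -m inch '[0.0007,0,0,0, 0,0,0,0]'
python3 -m inch '[0,0,0,0, 0,0,0,0, 0,0,0,0]' 0.032
python3 -m inch '[-0.01,0,0,0, -0.02,0,0,0, -0.04,0,0,0, -0.05,0,0,0, -0.06,0,0,0]'
python3 -m inch '[-0.03,0,-0.04,0, 0,0,-0.04,0, 0,0,0,0]'
python3 - <<'E'
from h import *
go(case((-15,-35,200)))
s=vision.capture("scene"); t=vision.capture("top")
crop(s,340,195,440,295,6,"pics/q2.png")
crop(t,370,160,440,240,7,"pics/q1.png")
E
```

```text
clock: 17.42
eef_pos: [453.9, -368.3, 46.4]
ee_rot: [-0.187, 1.57, 0.032]
wrist_force: [1.7, 3.0, 5.6]
opening: 13.7
clock: 17.8
eef_pos: [452.7, -368.3, 45.2]
ee_rot: [2.757, 1.569, 2.976]
wrist_force: [-0.5, -0.3, 0.5]
opening: 31.8
clock: 18.42
eef_pos: [452.6, -367.8, 227.0]
ee_rot: [2.319, 1.569, 2.538]
wrist_force: [0.4, 0.8, 0.2]
opening: 32.1
clock: 18.8
eef_pos: [373.6, -386.2, 257.1]
ee_rot: [-1.489, 1.569, -1.272]
wrist_force: [1.0, 0.7, -0.5]
opening: 31.9
clk 18.8 pos [ 373.6 -386.2  257.1] jaw deg 102.4 Rx [ 0.    -0.002 -1.   ] F [ 1.   0.7 -0.5] op 31.9 q [-0.92  0.11 -0.2   1.25 -0.   -1.14]
 world d [ 83.5  18.8 -57.1]  tool d mm [57.2  0.5 85.6]
```

View pics/q2.png

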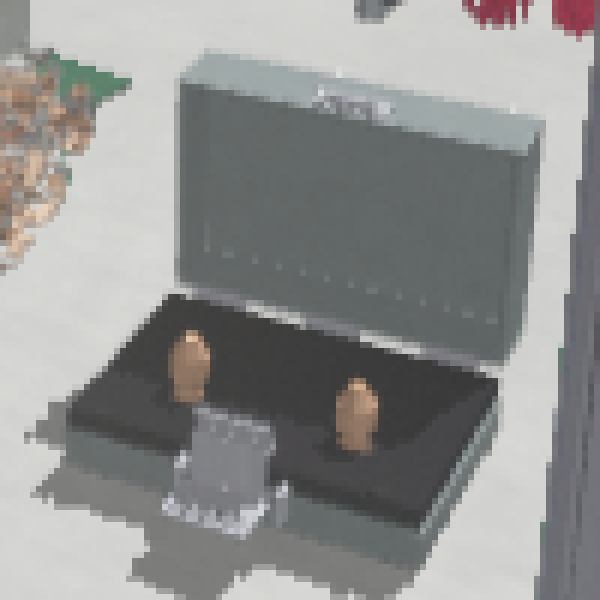

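View pics/q1.png

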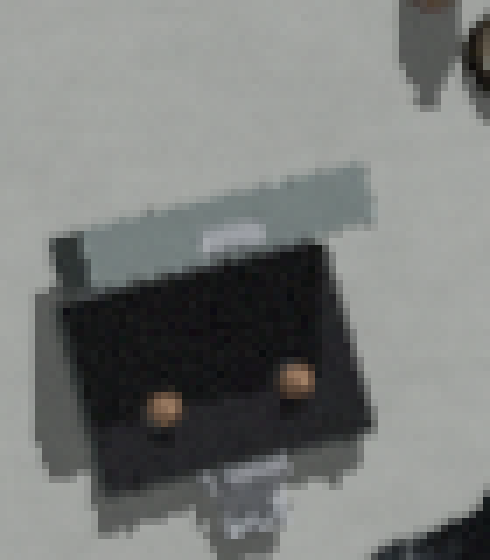

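Both tips stand at equal height, so the new one is fully home. Now I'll close the gripper and move behind the lid.

```bash
python3 -m inch '[0,0.009,0.051,0, 0,0.009,0.051,0, 0,0.009,0.051,0, 0,0.009,0.053,0, 0,0,0,0]' 0 20
python3 -m inch '[0.05,0,0,0, 0.04,0,0,0, 0,0,0,0, 0,0,0,0]'
python3 - <<'E'
from h import *
go(case((105,0,132)))
s=vision.capture("scene"); t=vision.capture("top")
crop(s,340,195,440,295,6,"pics/r2.png")
crop(t,370,140,450,240,6,"pics/r1.png")
E
```

```text
clock: 19.52
eef_pos: [572.3, -303.3, 254.5]
ee_rot: [1.123, 1.57, 1.348]
wrist_force: [-0.6, -0.7, 0.5]
opening: 0.1
clock: 20.02
eef_pos: [569.1, -306.2, 167.0]
ee_rot: [-0.876, 1.569, -0.657]
wrist_force: [0.8, 0.2, 1.1]
opening: -0.1
clk 20.02 pos [ 569.1 -306.2  167. ] jaw deg 102.6 Rx [ 0.001 -0.001 -1.   ] F [0.8 0.2 1.1] op -0.1 q [-0.59  0.36 -0.08  1.13 -0.   -0.81]
 world d [ -2.3  -1.1 -35. ]  tool d mm [35.  -0.6 -2.6]
```

View pics/r2.png

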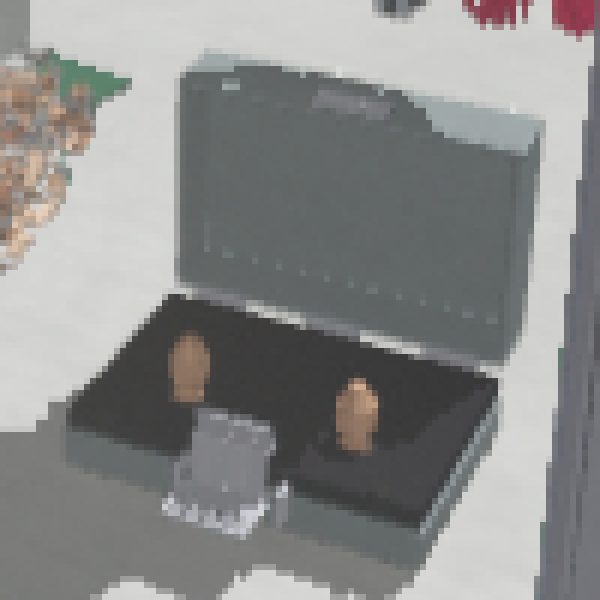

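View pics/r1.png

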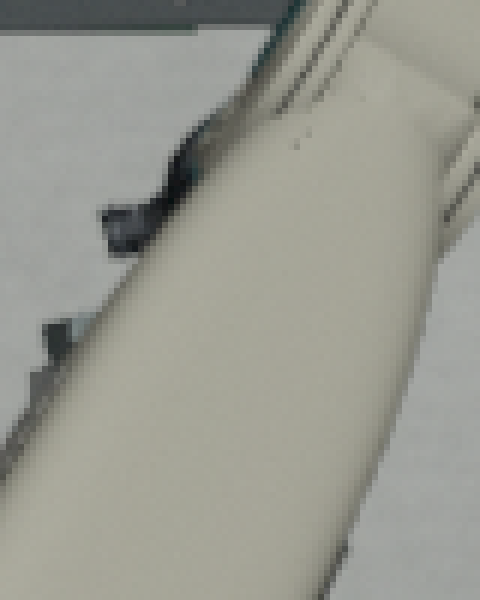

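```bash
python3 -m inch '[0.02,0,0,0, 0.015,0,-0.003,0, 0,0,-0.005,0, 0,0,0,0]'
python3 -m inch '[0,0,-0.004,0, 0,0,-0.004,0, 0,0,0,0]'
python3 - <<'E'
from h import *
R,p,s=RT(); print("case",Ro.from_euler("z",-CY).apply(p-CC).round(1),s["wrist_force"].round(1))
s=vision.capture("scene"); crop(s,340,155,440,255,6,"pics/s2.png")
E
```

```text
clock: 20.62
eef_pos: [560.6, -307.8, 131.4]
ee_rot: [-0.93, 1.57, -0.71]
wrist_force: [-0.2, -0.1, 0.6]
opening: -0.3
clock: 21.0
eef_pos: [553.4, -309.6, 131.4]
ee_rot: [-0.516, 1.569, -0.297]
wrist_force: [1.8, 0.5, -0.1]
opening: -0.2
case [ 91.5   0.8 131.4] [ 1.8  0.5 -0.1]
```

View pics/s2.png

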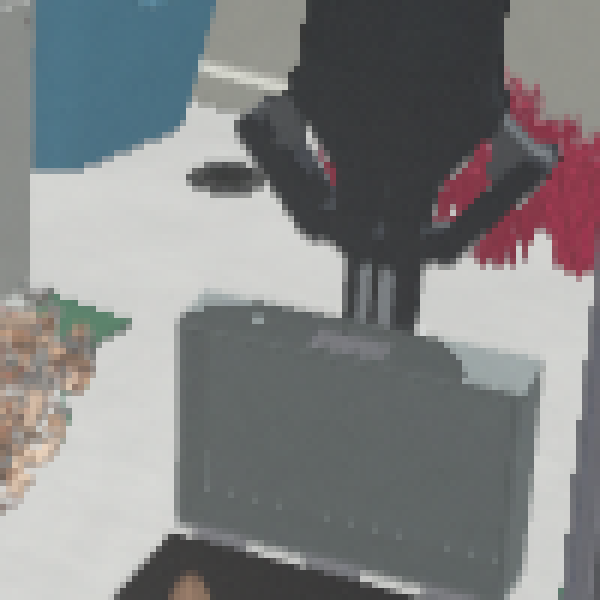

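```bash
python3 -m inch '[-0.002,0,-0.010,0, -0.002,0,-0.010,0, 0,0,-0.009,0, 0,0,-0.009,0, 0,0,0,0]'
python3 - <<'E'
from h import *
R,p,s=RT(); print("case",Ro.from_euler("z",-CY).apply(p-CC).round(1),s["wrist_force"].round(1))
s=vision.capture("scene"); crop(s,340,155,440,255,6,"pics/t2.png")
E
```

```text
clock: 21.68
eef_pos: [514.5, -317.7, 134.5]
ee_rot: [2.85, 1.569, 3.069]
wrist_force: [1.1, -0.2, 2.3]
opening: 0.0
case [ 51.8   1.2 134.5] [ 1.1 -0.2  2.3]
```

View pics/t2.png

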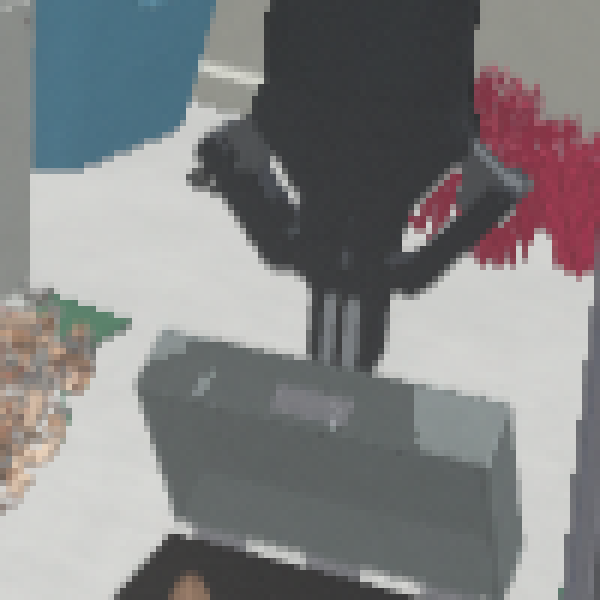

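```bash
python3 -m inch '[0.001,0,-0.0085,0, 0.001,0,-0.0085,0, 0.0035,0,-0.0085,0, 0.0035,0,-0.0085,0, 0,0,0,0]'
python3 -m inch '[0.005,0,-0.0075,0, 0.005,0,-0.0075,0, 0,0,0,0]'
python3 - <<'E'
from h import *
R,p,s=RT(); print("case",Ro.from_euler("z",-CY).apply(p-CC).round(1),s["wrist_force"].round(1))
s=vision.capture("scene"); crop(s,340,175,440,275,6,"pics/u2.png")
E
```

```text
clock: 22.35
eef_pos: [481.4, -324.8, 125.1]
ee_rot: [2.616, 1.569, 2.835]
wrist_force: [1.2, 0.4, 0.7]
opening: 0.1
clock: 22.72
eef_pos: [467.0, -328.3, 115.1]
ee_rot: [2.902, 1.57, 3.121]
wrist_force: [-0.2, 0.3, 2.0]
opening: 0.0
case [  3.1   1.  115.1] [-0.2  0.3  2. ]
```

View pics/u2.png

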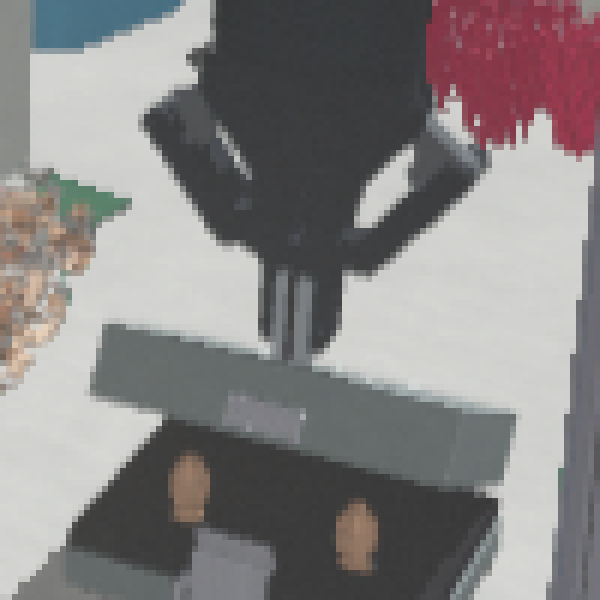

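```bash
python3 -m inch '[0.006,0,-0.008,0, 0.006,0,-0.008,0, 0.006,0,-0.005,0, 0.0055,0,-0.005,0, 0,0,0,0]'
python3 -m inch '[0.003,0,-0.0015,0, 0.002,0,-0.0015,0, 0,0,0,0]'
python3 - <<'E'
from h import *
R,p,s=RT(); print("case",Ro.from_euler("z",-CY).apply(p-CC).round(1),s["wrist_force"].round(1))
E
```

```text
clock: 23.4
eef_pos: [441.5, -333.8, 91.5]
ee_rot: [2.721, 1.569, 2.939]
wrist_force: [-0.3, -1.0, 2.3]
opening: 0.1
clock: 23.78
eef_pos: [439.2, -334.3, 87.0]
ee_rot: [2.59, 1.57, 2.81]
wrist_force: [-0.6, 0.4, 2.8]
opening: -0.3
case [-25.3   1.2  87. ] [-0.6  0.4  2.8]
```

```bash
python3 -m inch '[0.0015,0,-0.001,0, 0.0015,0,-0.001,0, 0,0,0,0]'
python3 -m inch '[0.001,0,0,0, 0.001,0,0,0, 0,0,0,0]'
python3 -m inch '[0.001,0,0,0, 0,0,0,0]'
python3 -m inch '[0.001,0,0,0, 0,0,0,0]'
```

```text
clock: 24.15
eef_pos: [437.8, -334.7, 84.0]
ee_rot: [1.128, 1.57, 1.348]
wrist_force: [-0.0, 1.0, 1.9]
opening: 0.2
clock: 24.52
eef_pos: [437.3, -334.8, 82.5]
ee_rot: [2.876, 1.57, 3.096]
wrist_force: [-2.3, 2.4, 5.3]
opening: 0.1
clock: 24.78
eef_pos: [436.9, -334.9, 81.7]
ee_rot: [3.046, 1.569, -3.017]
wrist_force: [-3.4, 1.2, 6.3]
opening: 0.2
clock: 25.02
eef_pos: [436.6, -334.9, 80.8]
ee_rot: [3.089, 1.568, -2.975]
wrist_force: [-4.0, 2.4, 7.9]
opening: -0.1
```

```bash
python3 -m inch '[0.001,0,0,0, 0,0,0,0]'
python3 -m inch '[0.001,0,0,0, 0,0,0,0]'
python3 -m inch '[0.0007,0,0,0, 0,0,0,0]'
```

```text
clock: 25.28
eef_pos: [436.4, -335.1, 79.6]
ee_rot: [-3.058, 1.568, -2.839]
wrist_force: [-4.9, 0.9, 6.5]
opening: -0.0
clock: 25.52
eef_pos: [436.0, -335.2, 78.4]
ee_rot: [-3.087, 1.567, -2.868]
wrist_force: [-5.3, 0.8, 6.3]
opening: 0.2
clock: 25.78
eef_pos: [435.7, -335.2, 77.7]
ee_rot: [-3.096, 1.566, -2.878]
wrist_force: [-6.3, 0.6, 7.5]
opening: 0.2
```

```bash
python3 - <<'E'
from h import *
R,p,s=RT(); print("case",Ro.from_euler("z",-CY).apply(p-CC).round(1),s["wrist_force"].round(1),R[:,0].round(3))
s=vision.capture("scene"); crop(s,340,195,440,295,7,"pics/v2.png")
E
```

```text
case [-28.9   1.   77.7] [-6.3  0.6  7.5] [-0.005 -0.001 -1.   ]
```

View pics/v2.png

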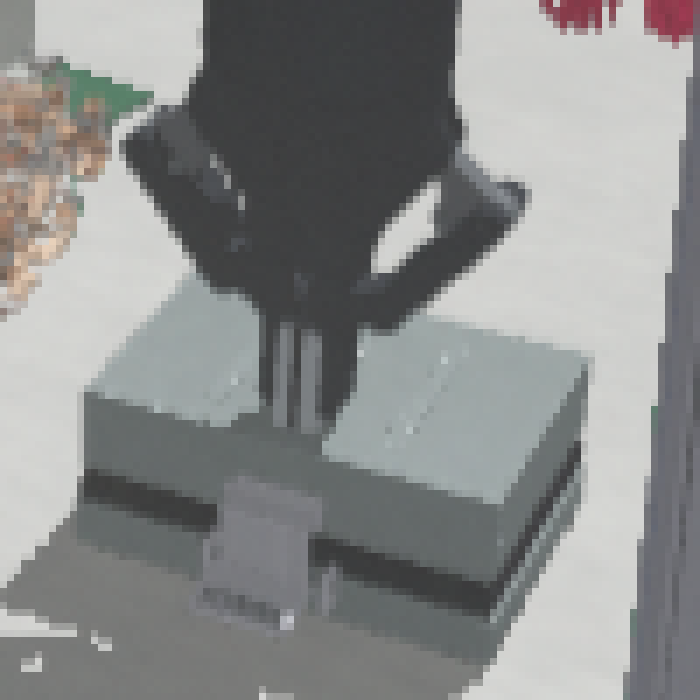

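```bash
python3 -m inch '[0,0,-0.002,0, 0,0,-0.001,0, 0,0,0,0]'
python3 -m inch '[0.0007,0,0,0, 0,0,0,0]'
python3 -m inch '[0.0007,0,0,0, 0,0,0,0]'
```

```text
clock: 26.2
eef_pos: [435.4, -335.6, 77.8]
ee_rot: [-0.137, 1.569, 0.083]
wrist_force: [0.4, 2.6, 4.3]
opening: -0.0
clock: 26.45
eef_pos: [435.1, -335.8, 76.9]
ee_rot: [-1.263, 1.57, -1.044]
wrist_force: [-0.1, 1.4, 3.2]
opening: 0.1
clock: 26.7
eef_pos: [435.0, -335.9, 76.7]
ee_rot: [-1.419, 1.57, -1.199]
wrist_force: [-1.5, 3.1, 7.1]
opening: -0.1
```

```bash
python3 -m inch '[0.0005,0,0,0, 0,0,0,0]'
python3 -m inch '[0.0005,0,0,0, 0,0,0,0]'
```

```text
clock: 26.95
eef_pos: [435.0, -335.9, 76.5]
ee_rot: [-1.453, 1.57, -1.234]
wrist_force: [-1.7, 3.4, 9.0]
opening: -0.2
clock: 27.2
eef_pos: [435.0, -335.9, 76.4]
ee_rot: [-1.574, 1.57, -1.355]
wrist_force: [-1.7, 3.9, 12.0]
opening: -0.2
```

```bash
python3 -m inch '[-0.001,0,0,0, -0.001,0,0,0, -0.002,0,0,0, -0.002,0,0,0, 0,0,0,0]'
python3 -m inch '[-0.003,0,0,0, -0.004,0,0,0, 0,0,0,0]'
python3 - <<'E'
from h import *
s=vision.capture("scene"); crop(s,340,195,440,295,7,"pics/w2.png")
E
```

```text
clock: 27.82
eef_pos: [434.7, -335.7, 81.0]
ee_rot: [-2.641, 1.57, -2.422]
wrist_force: [-0.1, 1.4, -0.7]
opening: -0.2
clock: 28.2
eef_pos: [435.2, -335.9, 88.7]
ee_rot: [-1.037, 1.57, -0.818]
wrist_force: [-0.5, -0.1, -0.4]
opening: 0.0
```

View pics/w2.png

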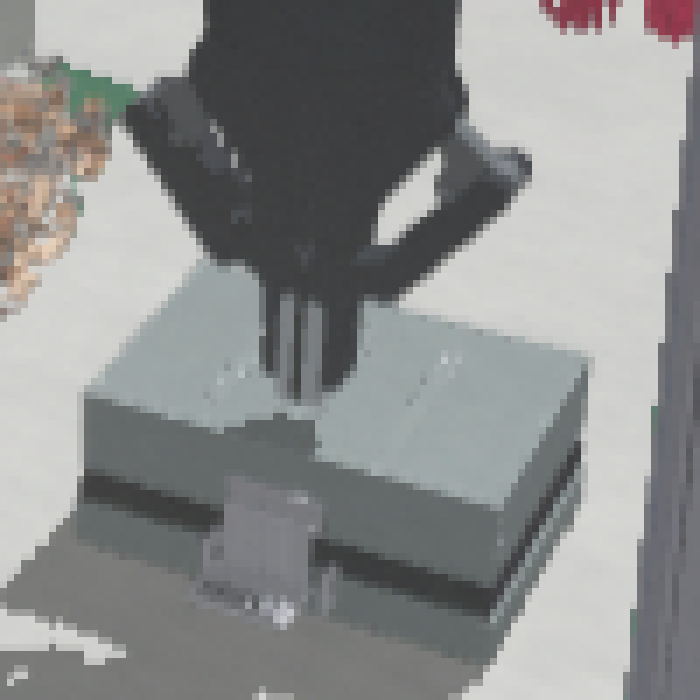

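The lid stays shut with no force on the tool. I'll lift clear and check over a longer time.

```bash
python3 -m inch '[-0.04,0,0,0, -0.05,0,0,0, -0.05,0,-0.04,0, 0,0,-0.04,0, 0,0,0,0]'
python3 -m inch '[0,0,0,0, 0,0,0,0, 0,0,0,0, 0,0,0,0, 0,0,0,0]'
python3 - <<'E'
from h import *
s=vision.capture("scene"); t=vision.capture("top")
crop(s,200,140,440,300,3,"pics/x2.png"); crop(t,160,140,480,260,2.4,"pics/x1.png"); print(status.state()["wrist_force"])
E
```

```text
clock: 28.88
eef_pos: [356.1, -353.1, 227.7]
ee_rot: [-1.415, 1.57, -1.198]
wrist_force: [0.4, 0.8, -0.8]
opening: 0.1
clock: 29.5
eef_pos: [357.9, -352.7, 226.8]
ee_rot: [2.102, 1.571, 2.322]
wrist_force: [-0.3, -0.6, 0.7]
opening: -0.3
[-0.68444256  0.08648321  1.71345484]
```

View pics/x2.png

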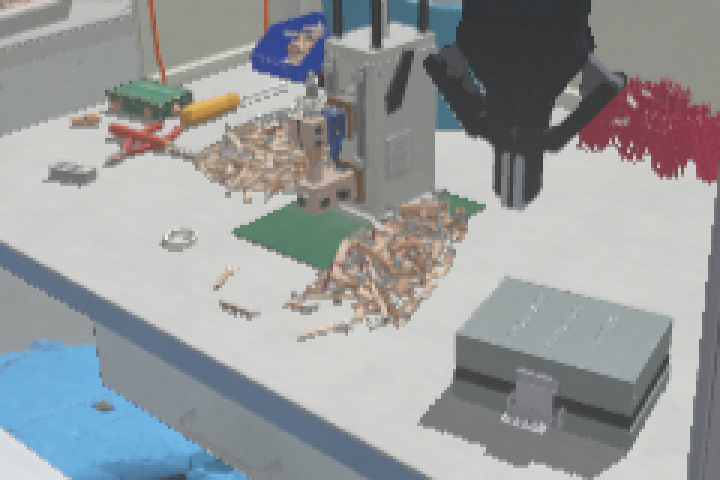

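View pics/x1.png

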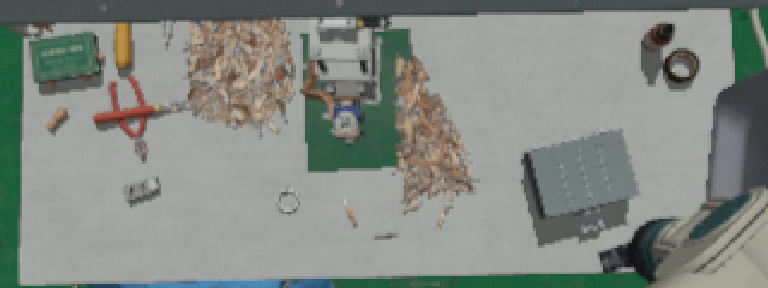

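The lid is shut and holding, the tip is gone from the bench, and nothing else has moved. Handing in.

```bash
python3 -c "
from workcell import order; print(order.sign_off())"
```

```text
the job is handed in; nothing more can be done
None
```

The electrode tip is stowed in the empty socket and the lid is latched shut. I handed the job in after about 30 s on the robot's clock.

- **Latch:** I pressed it with about 3.5 N and the lid swung fully open by itself.
- **Tip:** it went into the socket and met the bottom at the depth expected for fully home, with about 5.6 N on it. After I let go, a picture showed it standing at the same height as the tip already there.
- **Lid:** I swung it down from behind and pressed. The readings peaked at about 9 N, dropped to 3 N at the snap, then rose to 12 N against the bumpers, all under the 22 N limit.

**Last checks:** about a second after I backed the arm off, the lid was still shut with nothing touching it. The gauge, ring, tape, dropper bottle and the tip lying by the green tin look unmoved in the last pictures.

**Readings that disagreed:**
- **Force:** the readings on the lid stayed below the 10 to 15 N I was told to expect before the snap. About 6 N of sideways drag had built up, and I eased it off before the final press.
- **Grip:** the gripper read 13.9 mm on a head said to be 16 mm wide, and the tip sat about 4 mm off the pad centre. I corrected for that offset before lowering it into the socket.
- **Cameras:** the two views differed by 2 to 5 mm on the tip and the socket, so I aimed between them.

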